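Slide a small drive under the spring clip of a test cradle

ROBOT

A 6-joint arm with a two-finger parallel gripper is mounted at the origin on a cart in front of the work surface, level with it; the furniture and walls round the work are solid. World frame = base frame: x ahead of the robot, y to its left, z up, the work surface at z = 0. Lengths are in m, angles in degrees, forces in N, time in s.
With the tool pointing down it reaches from about 0.4 to 0.825 m from the base axis. Payload 7 kg.
Tool frame: the origin (TCP) lies at the centre of the arm's flange, where the gripper is bolted on; the fingertips stand 178 mm ahead of it and the grasp point (between the pads) lies 159 mm ahead of it (ctrl.hold_point_z is the distance from the TCP to the grasp point, in m); z points along the fingers, y is the line along which they close (so a half turn about z gives the same grasp; the last joint's range is limited). The gripper opens to 88 mm and grips with 3 to 60 N. Pads are 19 mm wide; open, the fingers measure 130 mm over their backs; the gripper's body (78 mm by 193 mm) begins 47 mm behind the grasp point.
Start: joints at [-49.842, 20.546, 0.682, 0, -70.136, -16.507], TCP at [0.271, -0.618, 0.405] pointing down, gripper open.
Joint ranges: [-176.03, 176.03], [-82.01, 121.73], [-58.28, 71.71], [-173.87, 95.51], [-174.79, -0.11], [-173.66, 173.66]. Speed limits (degrees/s): [136.94, 136.94, 172.46, 180, 180, 180].

INTERFACE

Orientations are given as [roll, pitch, yaw] about the fixed x, y, z axes, in that order (R = Rz(yaw) Ry(pitch) Rx(roll)).
In Python, from plant import ctrl gives the robot as it stands.
- The arm moves only by the shell command python3 -m inch 'ROWS'. ROWS is JSON, one flat list of numbers, 7 for each row, row after row: the closure, from 0 (fully open) to 1 (shut), then the shift along the tool's x, y, z in mm, then the turn, a rotation vector about the tool's x, y, z in degrees. In form: [hand, x, y, z, wx, wy, wz, hand, x, y, z, wx, wy, wz, ...]. A call has 1 to 5 rows; each row is the pose to reach, as a shift and turn from the pose commanded when the call began, along the tool's axes at that moment; what a row does not reach only later rows make up. A row lasts 1/10 s, in which the tool goes at most 50 mm and 8.59 degrees, less where a joint would pass 70% of its speed; a pose out of reach is approached as far as the arm can. A call with a gripper value outside its range is refused whole. The fingers move at their own pace and stop on an object; the grip force is fixed at half the most. Time passes only in rows, so rows that repeat a pose let the fingers close. It gives the time, the measured TCP pose, the force, the opening and the grip force at its end, in the units of the state.
- ctrl.get_obs(): the state, without advancing time (a new reading comes with each control period).
- ctrl.snapshot(name): name is "scene" or "top" or "wrist"; returns a dict with "frame" (384x512x3 uint8, red, green, blue), "K" (3x3 intrinsics, pixels), "k1" (the pictures are not rectified: a ray, as slopes to the right and down, at radius r is drawn at 1 + k1 r^2 times it, then the intrinsics apply), "R" (3x3) and "t" (3): a world point X has camera coordinates R X + t. Camera axes: x right, y down, z forward; pixel columns grow to the right and rows downward; lengths in m; the calibration is good to about 2 mm. A picture is of the moment at which its call begins. There is no depth.
- ctrl.close_job(): hands the job in; it is judged then, once.
Trained networks look in a picture, given as the dict that the camera call returned (one of the last four; its "shot" number tells which), for a name from the list of things; names that differ only in an ending like _2 or _b are one class to them, and where a whole thing is asked for, a point or a joint stands for the part that bears it (a point fixed in the world has none). Each returns a list of dicts, best first, with "p" (0 to 1); they miss things now and then, are a little off and sometimes report something else, mostly with a low value. They report only what shows in the picture. A call takes as long as a camera call. They do not tell look-alikes from the thing itself.
- ctrl.recognise(picture, thing): "location" ([x, y, z] in m, in world coordinates, good to about 4 mm: the middle of the surface that is visible of it).
- ctrl.trace(picture, thing): "pixels" (384x512 bool, what is visible of it).
- ctrl.mark_of(picture, thing): "location" ([x, y, z] in m, in world coordinates, good to about 4 mm: a listed point, or the origin of a listed thing).
The state is a dict: "clock": time; "joint_pos": joint angles; "qvel": joint speeds; "tau": joint torques, N m; "tool_pos": TCP position; "orientation": TCP orientation; "force": force on the tool from outside, world axes, zero at the start; "moment": the same for the moment, N m; "opening": finger opening in m; "gripper_force": force on a finger pad.
Only numpy, scipy, OpenCV 4.12 (cv2) and the standard library are available. Lean on these libraries where they do the work, as an engineer would, in place of code of your own. Each camera call takes 0.05 s, during which the arm holds its last target. There are 200 camera calls.

TASK

Load the small flat drive into the test cradle: press the red pad down with one fingertip so that the spring clip opens, and while you hold it down, push the drive along its bed with the other fingertip, under the clip's nose and fully home against the black connector block. Then let the pad go, so that the clip closes onto the drive, and move clear. Only touch, press and push: never lift or carry the drive, and leave the things around the cradle where they are.

Things in the scene. Friction and masses are not known exactly. Their poses are not given: they have to be found in the camera images.
- cradle: Test cradle fixed on the bench: aluminium base plate 220 x 150 x 8 mm (x -110 to 110, y -45 to 105 mm) with a grey bed. Origin: on the bench top, under the middle of the bed's width. +x: the way the drive is pushed (away from the robot, within 17 degrees); +y: left, towards the red pad; z up
- bed (a point): Middle of the bed's top, 20 mm above the bench, at cradle x = y = 0. The bed runs from x = -110 to 95 mm between two side rails: inner faces at y = -37 and 37 mm, 5 mm thick, tops 28 mm above the bench
- home (a point): Point on the bed where the drive's origin lies when it is home: cradle x = 45, y = 0, z = 20 mm. The black connector block's face is 50 mm beyond, at x = 95 mm; block top 38 mm above the bench
- hinge (a point): Clip's hinge line at cradle x = 0: a shaft of radius 4 mm along the cradle's x, at y = 52 mm, 22.5 mm above the bench, just left of the left rail. Three dark bearing blocks (10 x 14 mm, tops 32 mm above the bench) carry it at x = -109, 20 and 79 mm
- drive: Small flat metal drive with pale label, 100 x 70 x 11 mm (x, y, z), 60 to 130 g, loose on the bed between the rails with 2 mm play each side. Origin: centre of its underside. Its x axis points back to the robot (against cradle +x). Its far end starts 10 to 26 mm short of the clip's nose; push its near end by 53 to 69 mm
- pad (a point): Red press pad, 124 mm along cradle x (-112 to 12), 44 mm wide (y 60 to 103), left of the bed. Site: centre of its top, 35 mm above the bench at rest, where the pad leans up outwards by 0.36 rad. Pressed level its top is 24.5 mm up, 6.5 mm below the drive's top: two level fingertips 55 to 95 mm apart (centres) can press it and push the drive at once; a tip may slide along it
- nose (a point): Steel arm with a black nose over the bed. Site: centre of the nose's underside, at cradle x = 60, y = -3 mm; the nose is 16 mm long in x (52 to 68) and 12 mm wide. Closed on nothing its underside is 1.5 mm above the bed and bars the way; fully open, 24 mm above it. The arm's top is 50 mm above the bench closed, 73 mm open
- clip (a joint): Spring clip angle, rad: 0 closed on nothing, 0.36 pad level, 0.42 hard stop. The drive passes beneath above about 0.18, so 0.25 to 0.35 is plenty; closed onto the drive it reads about 0.17. The spring always closes it: about 3 N on the middle of the pad starts it, about 8 N holds it level; pressing hard on the stop only makes the finger stick
- screw_tin: Round white tin of screws, 66 mm across, 30 mm high, loose, right of the cradle's far half; bystander. Origin: centre of its underside
- spudger: Thin blue plastic prying stick, 150 x 10 x 6 mm, loose, lying right of the cradle's near half; bystander. Origin: centre of its underside
- bit_box: Green plastic bit box, 63 x 106 x 22 mm, loose, on the bench to the right; bystander. Origin: centre of its underside
Not all that is in view belongs to the job. There is more than one size of the drive; the job needs the larger.

How it is judged:
By the outcome, as a careful person would: the job done as asked, in the order asked, and still so for the second after the job is handed in, with the robot touching nothing.
It also fails if it takes over 48 s, if anything falls off the work surface, if the arm or the gripper's body presses on something with over 40 N, if the wrist force passes 120 N, or if a joint passes its speed limit or range.

## Working session

There is one attempt and no reset: what is moved stays moved. The work goes in short steps, Python scripts to look and compute and a shell command to move; the robot and the scene stay as the last step left them, time stands still between calls to the robot, and variables do not carry over. Pictures are saved under pics/ and viewed, at most 10 in all, crops included, and the job is handed in when it is done.

```bash
ls; mkdir -p pics
cat > h.py <<'E'
import numpy as np, cv2
from plant import ctrl
def save(s,n): cv2.imwrite('pics/'+n+'.png', cv2.cvtColor(s['frame'],cv2.COLOR_RGB2BGR))
def proj(s,X):
    c=np.asarray(s['R'])@np.asarray(X)+s['t']; a=c[:2]/c[2]; a=a*(1+s['k1']*(a@a)); K=np.asarray(s['K'])
    return K[0,0]*a[0]+K[0,2],K[1,1]*a[1]+K[1,2]
def unproj(s,u,v,z):
    K=np.asarray(s['K']);d=np.array([(u-K[0,2])/K[0,0],(v-K[1,2])/K[1,1]]);a=d.copy()
    for _ in range(20): a=d/(1+s['k1']*(a@a))
    R=np.asarray(s['R']);r=R.T@np.array([a[0],a[1],1]);o=-R.T@np.asarray(s['t'])
    return o+r*(z-o[2])/r[2]
E
python3 - <<'E'
from h import *
a=ctrl.snapshot('scene');b=ctrl.snapshot('top')
im=np.hstack([a['frame'],b['frame']]);save(a,'s0');save(b,'t0')
for n in ['bed','home','hinge','pad','nose','drive','cradle','screw_tin','spudger','bit_box']:
    for s,q in((a,'scene'),(b,'top')):
        try:print(n,q,[(np.round(d['location'],3).tolist(),round(d['p'],2),np.round(proj(s,d['location'])).tolist()) for d in ctrl.mark_of(s,n)][:3])
        except Exception as e: print(n,q,e)
print(ctrl.get_obs())
E
```

```text
pics
bed scene [([0.57, -0.109, 0.003], 0.44, [198.0, 195.0])]
bed top [([0.566, -0.111, 0.016], 0.71, [223.0, 175.0])]
home scene [([0.611, -0.107, 0.021], 0.93, [207.0, 178.0])]
home top [([0.61, -0.104, 0.02], 0.61, [221.0, 158.0])]
hinge scene [([0.566, -0.056, 0.021], 0.88, [176.0, 183.0]), ([0.548, -0.105, 0.02], 0.35, [191.0, 193.0])]
hinge top [([0.564, -0.054, 0.025], 0.57, [200.0, 175.0])]
pad scene [([0.516, -0.032, 0.034], 0.93, [153.0, 186.0])]
pad top [([0.516, -0.035, 0.038], 0.56, [191.0, 192.0]), ([0.565, -0.106, -0.0], 0.16, [221.0, 177.0])]
nose scene [([0.628, -0.107, 0.023], 0.57, [210.0, 174.0]), ([0.486, -0.174, 0.003], 0.18, [206.0, 224.0])]
nose top [([0.63, -0.108, 0.023], 0.73, [222.0, 150.0])]
drive scene [([0.47, -0.263, 0.003], 0.85, [244.0, 241.0]), ([0.551, -0.106, 0.02], 0.73, [192.0, 192.0])]
drive top [([0.47, -0.264, 0.002], 0.89, [282.0, 214.0]), ([0.55, -0.108, 0.02], 0.58, [221.0, 181.0])]
cradle scene [([0.574, -0.108, 0.001], 0.59, [199.0, 194.0])]
cradle top [([0.567, -0.105, 0.0], 0.69, [221.0, 176.0])]
screw_tin scene [([0.605, -0.194, -0.0
[... 409 characters left out ...]
 0.56, [342.0, 221.0])]
{'clock': 1.1, 'joint_pos': array([-4.98431334e+01,  2.05450728e+01,  6.81899458e-01, -5.87761692e-04,
       -7.01377889e+01, -1.65074401e+01]), 'qvel': array([ 0.06895001, -0.06049471,  0.06013622, -0.03413733,  0.05542637,
       -0.06299676]), 'tau': array([ 6.80738613e-04, -5.82403207e+01,  2.93307155e+01,  7.00271398e+00,
        1.23689580e-02, -1.57545469e-05]), 'tool_pos': array([ 0.27074335, -0.61828669,  0.40467348]), 'orientation': array([ 1.79998920e+02,  2.56588119e-04, -1.56350773e+02]), 'force': array([ 0.36060312, -0.23640381, -0.25079035]), 'moment': array([ 0.02888907, -0.00270742,  0.06055476]), 'gripper_force': 0.0, 'opening': 0.08751992491512313}
```

Run:
```python
import cv2,numpy as np
a=cv2.imread('pics/s0.png')[120:300,100:360];b=cv2.imread('pics/t0.png')[110:260,160:370]
a=cv2.resize(a,(780,540),interpolation=3);b=cv2.resize(b,(784,560),interpolation=3)
cv2.imwrite('pics/s1.png',a);cv2.imwrite('pics/t1.png',b)
```

```text
(no output)
```

View pics/s1.png

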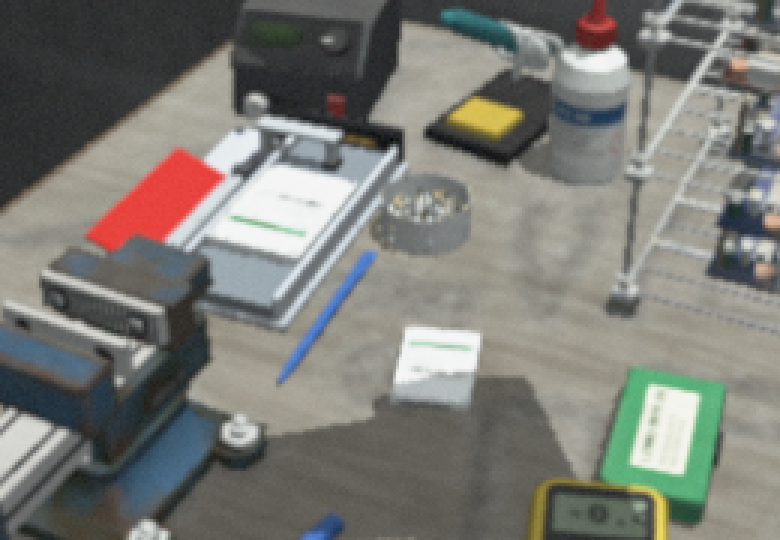

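View pics/t1.png

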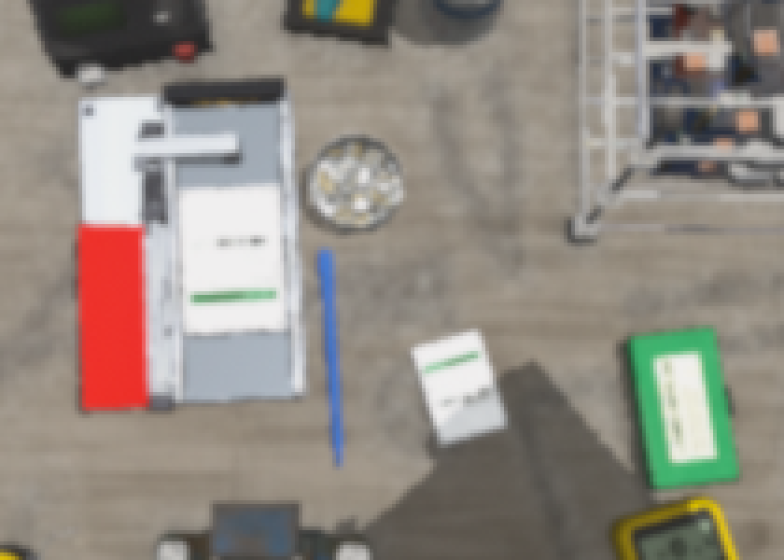

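```bash
cat >> h.py <<'E'
def rect(s,n,z,i=0,near=None):
    c=ctrl.trace(s,n)
    for d in c:
        v,u=np.nonzero(d['pixels'])
        if len(u)<20: continue
        h=cv2.convexHull(np.stack([u,v],1).astype(np.int32))[:,0]
        P=np.array([unproj(s,a,b,z)[:2] for a,b in h])
        (cx,cy),(w,hh),ang=cv2.minAreaRect((P*1000).astype(np.float32))
        if near is not None and np.hypot(cx-near[0],cy-near[1])>60: continue
        print(n,'p',round(d['p'],2),'c',round(cx,1),round(cy,1),'size',round(w,1),round(hh,1),'ang',round(ang,2),'corners',np.round(cv2.boxPoints(((cx,cy),(w,hh),ang))).tolist())
E
python3 - <<'E'
from h import *
b=ctrl.snapshot('top');a=ctrl.snapshot('scene')
for s in(b,a):
    rect(s,'drive',.031)
    rect(s,'pad',.035)
    rect(s,'cradle',.02)
def t(u,v,z): return np.round(1000*unproj(b,160+u/3.733,110+v/3.733,z)).tolist()
print('plate L',t(80,98,.008),t(81,224,.008),'rail R outer',t(286,98,.028),t(302,396,.028))
print('block face',t(163,104,.038),t(286,101,.038),'vise?',t(215,505,.1),t(298,505,.1),t(160,535,.05))
M=np.array([[0,0],[45,0],[0,52],[60,-3],[0,0]],float)
W=np.array([[566,-110],[610.5,-105.5],[565,-55],[629,-107.5],[568,-106]],float)
m,w=M.mean(0),W.mean(0);H=(M-m).T@(W-w);th=np.arctan2(H[0,1]-H[1,0],H[0,0]+H[1,1])
c,s_=np.cos(th),np.sin(th);print('fit yaw',np.degrees(th),'org',w-np.array([[c,-s_],[s_,c]])@m)
E
```

```text
drive p 0.75 c 552.5 -111.8 size 102.4 67.4 ang 2.08 corners [[500.0, -80.0], [503.0, -147.0], [605.0, -144.0], [602.0, -76.0]]
drive p 0.7 c 469.2 -264.2 size 67.5 44.8 ang 18.44 corners [[430.0, -254.0], [444.0, -296.0], [508.0, -275.0], [494.0, -232.0]]
pad p 0.78 c 550.4 -48.0 size 89.7 204.7 ang 74.02 corners [[440.0, -63.0], [636.0, -119.0], [661.0, -33.0], [464.0, 23.0]]
pad p 0.57 c 552.1 -111.7 size 100.4 69.5 ang 4.26 corners [[499.0, -81.0], [505.0, -150.0], [605.0, -143.0], [600.0, -73.0]]
cradle p 0.96 c 567.9 -79.1 size 225.2 152.3 ang 4.19 corners [[450.0, -11.0], [461.0, -163.0], [686.0, -147.0], [675.0, 5.0]]
drive p 0.59 c 439.6 -278.9 size 70.9 47.1 ang 18.05 corners [[399.0, -267.0], [413.0, -312.0], [481.0, -290.0], [466.0, -245.0]]
drive p 0.58 c 543.1 -116.0 size 109.2 73.8 ang 3.77 corners [[486.0, -83.0], [491.0, -156.0], [600.0, -149.0], [595.0, -76.0]]
drive p 0.37 c 436.2 -421.1 size 124.1 62.1 ang 9.31 corners [[370.0, -400.0], [380.0, -462.0], [503.0, -442.0], [492.0, -380.0]]
pad p 0.56 c 555.9 -53.1 size 104.2 217.7 ang 69.12 corners [[436.0, -63.0], [639.0, -141.0], [676.0, -43.0], [473.0, 34.0]]
pad p 0.17 c 549.0 -91.7 size 258.5 170.7 ang 3.62 corners [[415.0, -15.0], [425.0, -185.0], [683.0, -169.0], [673.0, 2.0]]
cradle p 0.56 c 569.6 -78.8 size 268.4 176.0 ang 3.38 corners [[430.0, 1.0], [441.0, -175.0], [709.0, -159.0], [698.0, 17.0]]
cradle p 0.21 c 576.5 -37.6 size 104.3 220.8 ang 67.91 corners [[455.0, -44.0], [659.0, -127.0], [698.0, -31.0], [494.0, 52.0]]
plate L [669.0, 1.0, 8.0] [579.0, -4.0, 8.0] rail R outer [666.0, -145.0, 28.0] [460.0, -160.0, 28.0]
block face [657.0, -62.0, 38.0] [660.0, -145.0, 38.0] vise? [387.0, -112.0, 100.0] [388.0, -162.0, 100.0] [368.0, -73.0, 50.0]
fit yaw 2.7153929261384095 org [ 567.18785227 -107.58386737]
```

```bash
cat >> h.py <<'E'
from scipy.spatial.transform import Rotation as Ro
ORG=[567.,-108.];YAW=3.8
def world(cx,cy):
    t=np.radians(YAW);return ORG[0]+np.cos(t)*cx-np.sin(t)*cy, ORG[1]+np.sin(t)*cx+np.cos(t)*cy
def to(x,y,ztip,yaw):
    o=ctrl.get_obs();R=Ro.from_euler('xyz',o['orientation'],degrees=True);T=Ro.from_euler('xyz',[180,0,yaw],degrees=True)
    d=R.inv().apply(np.array([x,y,ztip+178])-o['tool_pos']*1000)
    print('shift',np.round(d,1),'turn',np.round((R.inv()*T).as_rotvec(degrees=True),2),'len',round(np.linalg.norm(d)),'clock',o['clock'])
E
python3 - <<'E'
from h import *
a=ctrl.snapshot('scene');b=ctrl.snapshot('top')
for (u,v),(p,q) in [((217.6,245.3),(145,200)),((240,245.3),(170,206))]:
    for z in(.04,.08,.12,.16,.2): print(z,np.round(unproj(b,u,v,z),3)[:2],np.round(unproj(a,p,q,z),3)[:2])
for (u,v),(p,q) in [((160+578/3.733,110+230/3.733),(307,219))]:
    for z in(0,.03,.1): print('rack',z,np.round(unproj(b,u,v,z),3)[:2],np.round(unproj(a,p,q,z),3)[:2])
to(*world(-85,43.5),150,-180+YAW)
E
```

```text
0.04 [ 0.387 -0.106] [ 0.459 -0.053]
0.08 [ 0.387 -0.11 ] [ 0.413 -0.091]
0.12 [ 0.387 -0.114] [ 0.367 -0.129]
0.16 [ 0.386 -0.118] [ 0.321 -0.167]
0.2 [ 0.386 -0.123] [ 0.275 -0.205]
0.04 [ 0.388 -0.16 ] [ 0.464 -0.108]
0.08 [ 0.388 -0.162] [ 0.418 -0.142]
0.12 [ 0.387 -0.163] [ 0.371 -0.176]
0.16 [ 0.387 -0.165] [ 0.324 -0.209]
0.2 [ 0.387 -0.167] [ 0.278 -0.243]
rack 0 [ 0.582 -0.35 ] [ 0.594 -0.347]
rack 0.03 [ 0.575 -0.345] [ 0.554 -0.357]
rack 0.1 [ 0.56  -0.333] [ 0.462 -0.38 ]
shift [-410.9  418.4   76.7] turn [ 0.    0.   19.85] len 591 clock 1.6
```

```bash
python3 -m inch '[0.39,-30,30,0,0,0,2, 0.39,-63,64,0,0,0,4, 0.39,-96,98,0,0,0,6, 0.39,-129,132,0,0,0,8, 0.39,-162,166,0,0,0,10]'; python3 -c "
from h import *
to(*world(-85,43.5),150,-180+YAW)"
```

```text
clock: 2.1
tool_pos: [0.3528, -0.3996, 0.4048]
orientation: [-180.0, 0.0, -166.4]
force: [1.8, 0.6, 0.2]
opening: 0.0551
gripper_force: 0.0
shift [-200.1  290.6   76.8] turn [-0.02  0.02  9.75] len 361 clock 2.1
```

```bash
python3 -m inch '[0.39,-28,40,0,0,0,2, 0.39,-55,80,0,0,0,4, 0.39,-82,119,0,0,0,6, 0.39,-110,158,10,0,0,8, 0.39,-136,198,20,0,0,9.8]'; python3 -c "
from h import *
to(*world(-85,43.5),150,-180+YAW)"
```

```text
clock: 2.6
tool_pos: [0.4384, -0.1749, 0.3852]
orientation: [-180.0, 0.1, -176.2]
force: [0.5, -0.3, -0.1]
opening: 0.0532
gripper_force: 0.0
shift [-47.6 101.7  57.2] turn [-0.01  0.12 -0.02] len 126 clock 2.6
```

```bash
python3 -m inch '[0.39,-17,36,20,0,0,0, 0.39,-34,70,40,0,0,0, 0.39,-48,102,57,0,0,0, 0.39,-48,102,57,0,0,0, 0.39,-48,102,57,0,0,0]'
python3 - <<'E'
from h import *
to(*world(-85,43.5),150,-180+YAW)
w=ctrl.snapshot('wrist');save(w,'w0');b=ctrl.snapshot('top')
for n in ['bed','home','hinge','pad','nose','drive','cradle']:
    print(n,[(np.round(d['location'],3).tolist(),round(d['p'],2)) for d in ctrl.mark_of(w,n)][:2])
rect(w,'drive',.031)
# overlay predicted points
im=cv2.cvtColor(w['frame'],cv2.COLOR_RGB2BGR)
for cx,cy,z in [(-110,-45,8),(110,-45,8),(-110,105,8),(110,105,8),(-110,37,28),(95,37,28),(-110,-37,28),(95,-37,28),(95,37,38),(95,-37,38),(-66,35,31),(-66,-35,31),(34,35,31),(34,-35,31),(52,-3,30),(-112,60,27.5),(-112,103,42.5),(12,103,42.5)]:
    x,y=world(cx,cy);u,v=proj(w,[x/1e3,y/1e3,z/1e3]);cv2.circle(im,(int(u),int(v)),2,(255,0,255),-1)
cv2.imwrite('pics/w1.png',cv2.resize(im,(768,576)))
E
```

```text
clock: 3.1
tool_pos: [0.4792, -0.071, 0.3274]
orientation: [-180.0, -0.1, -176.0]
force: [0.8, 0.6, 0.7]
opening: 0.0534
gripper_force: 0.0
shift [-0.1  0.8 -0.6] turn [-0.02 -0.05  0.17] len 1 clock 3.1
bed [([0.514, -0.03, 0.036], 0.64)]
home [([0.611, -0.105, 0.023], 0.78)]
hinge [([0.561, -0.058, 0.026], 0.58)]
pad [([0.511, -0.032, 0.038], 0.68), ([0.494, -0.179, -0.001], 0.68)]
nose []
drive [([0.473, -0.265, -0.005], 0.88), ([0.551, -0.11, 0.016], 0.6)]
cradle []
drive p 0.93 c 463.3 -248.0 size 63.4 46.6 ang 18.63 corners [[426.0, -236.0], [441.0, -280.0], [501.0, -260.0], [486.0, -216.0]]
drive p 0.86 c 548.7 -108.8 size 100.8 69.6 ang 4.21 corners [[496.0, -78.0], [501.0, -147.0], [602.0, -140.0], [596.0, -70.0]]
```

View pics/w1.png

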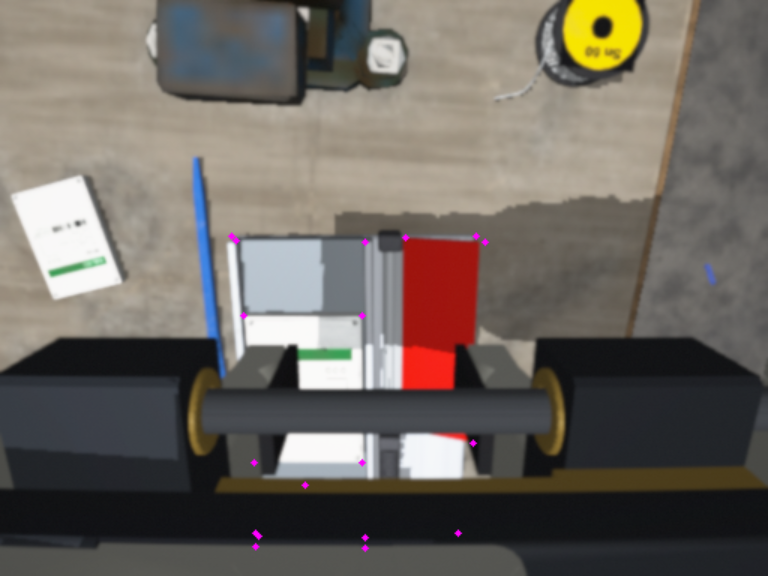

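```bash
python3 -m inch '[0.39,0,0,30,0,0,0, 0.39,0,0,60,0,0,0, 0.39,0,1,90,0,0,0, 0.39,0,1,95,0,0,0, 0.39,0,1,95,0,0,0]'; python3 -c "
from h import *
to(*world(-85,43.5),26.5,-180+YAW);rect(ctrl.snapshot('wrist'),'drive',.031)"
```

```text
clock: 4.1
tool_pos: [0.4789, -0.0709, 0.2323]
orientation: [-180.0, -0.1, -176.1]
force: [0.4, 0.7, 0.1]
opening: 0.0535
gripper_force: 0.0
shift [-0.5  0.6 27.8] turn [-0.03 -0.12  0.06] len 28 clock 4.1
drive p 0.71 c 518.2 -93.9 size 45.5 34.1 ang 3.16 corners [[495.0, -78.0], [496.0, -112.0], [542.0, -110.0], [540.0, -76.0]]
drive p 0.59 c 472.7 -214.2 size 10.4 29.6 ang 82.2 corners [[457.0, -217.0], [487.0, -221.0], [488.0, -211.0], [459.0, -207.0]]
```

```bash
python3 -m inch '[0.39,0,0,8,0,0,0, 0.39,0,0,14,0,0,0, 0.39,0,0,20,0,0,0, 0.39,0,0,24,0,0,0, 0.39,0,0,24,0,0,0]'; python3 -c "
from h import *
to(*world(-85,43.5),26.5,-180+YAW)"
```

```text
clock: 4.7
tool_pos: [0.4793, -0.0706, 0.2085]
orientation: [180.0, 0.0, -176.1]
force: [-0.1, 1.5, 5.6]
opening: 0.0533
gripper_force: 2.5
shift [0.  0.3 4. ] turn [0.   0.03 0.07] len 4 clock 4.7
```

```bash
python3 -m inch '[0.39,0,0,2,0,0,0, 0.39,0,0,4,0,0,0, 0.39,0,0,4.5,0,0,0, 0.39,0,0,4.5,0,0,0]'
python3 - <<'E'
from h import *
to(*world(-85,43.5),26.5,-180+YAW)
a=ctrl.snapshot('scene');w=ctrl.snapshot('wrist');b=ctrl.snapshot('top')
for s in (a,b): print([(np.round(d['location'],3).tolist(),round(d['p'],2)) for d in ctrl.mark_of(s,'nose')])
f=lambda s,r,c,sz:cv2.resize(cv2.cvtColor(s['frame'],cv2.COLOR_RGB2BGR)[r[0]:r[1],c[0]:c[1]],sz,interpolation=3)
cv2.imwrite('pics/c2.png',np.hstack([f(a,(130,250),(120,250),(390,360)),f(w,(96,384),(100,412),(390,360))]))
E
```

```text
clock: 5.1
tool_pos: [0.4793, -0.0703, 0.2046]
orientation: [180.0, 0.1, -176.1]
force: [-2.9, 4.9, 7.8]
opening: 0.0533
gripper_force: 3.5
shift [0.  0.1 0.1] turn [0.03 0.06 0.07] len 0 clock 5.1
[([0.625, -0.106, 0.038], 0.78)]
[([0.626, -0.106, 0.039], 0.68)]
```

View pics/c2.png

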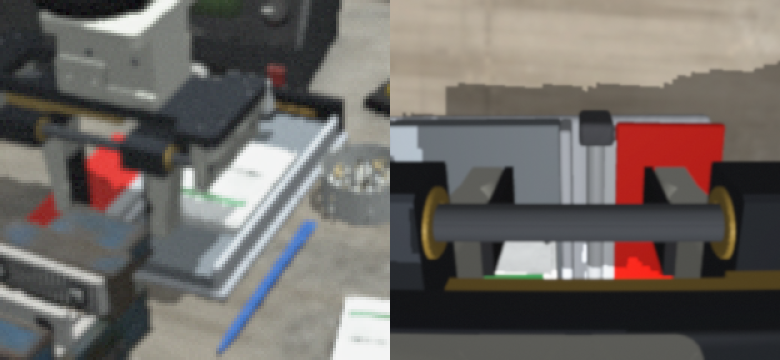

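```bash
python3 -m inch '[0.39,-3,0,0,0,0,0, 0.39,-6,0,0,0,0,0, 0.39,-9,0,0,0,0,0, 0.39,-12,0,0,0,0,0, 0.39,-16,0,0,0,0,0]'; python3 -m inch '[0.39,-4,0,0,0,0,0, 0.39,-8,0,0,0,0,0, 0.39,-12,0,0,0,0,0, 0.39,-16,0,0,0,0,0, 0.39,-20,0,0,0,0,0]';  python3 -c "
from h import *
to(*world(-14.5,43.5),26.5,-180+YAW)
for n in('top','scene'):
  s=ctrl.snapshot(n);print([(np.round(d['location'],3).tolist(),round(d['p'],2)) for k in('nose','drive') for d in ctrl.mark_of(s,k)])"
```

```text
clock: 5.85
tool_pos: [0.4934, -0.0702, 0.2039]
orientation: [-180.0, -0.2, -176.2]
force: [-5.3, -1.1, 8.1]
opening: 0.0534
gripper_force: 4.1
clock: 6.35
tool_pos: [0.5135, -0.0688, 0.204]
orientation: [-180.0, -0.2, -176.2]
force: [-5.1, -0.5, 7.4]
opening: 0.0537
gripper_force: 4.2
shift [-36.3   0.9  -0.7] turn [-0.04 -0.23  0.04] len 36 clock 6.35
[([0.626, -0.105, 0.041], 0.72), ([0.576, -0.105, 0.023], 0.44), ([0.49, -0.183, -0.001], 0.73), ([0.468, -0.269, -0.001], 0.68), ([0.575, -0.105, 0.022], 0.65)]
[([0.566, -0.109, 0.02], 0.62), ([0.575, -0.104, 0.019], 0.66), ([0.473, -0.264, 0.002], 0.61)]
```

```bash
python3 -m inch '[0.39,-4,0,0,0,0,0, 0.39,-8,0,0,0,0,0, 0.39,-12,0,0,0,0,0, 0.39,-16,0,0,0,0,0, 0.39,-20,0,0,0,0,0]'; python3 -m inch '[0.39,-3,0,0,0,0,0, 0.39,-6,0,0,0,0,0, 0.39,-9,0,0,0,0,0, 0.39,-12,0,0,0,0,0]';  python3 -c "
from h import *
to(*world(-14.5,43.5),26.5,-180+YAW)
for n in('top','scene'):
  s=ctrl.snapshot(n);print([(np.round(d['location'],3).tolist(),round(d['p'],2)) for k in('nose','drive') for d in ctrl.mark_of(s,k)])"
```

```text
clock: 7.15
tool_pos: [0.5334, -0.0675, 0.204]
orientation: [-180.0, -0.2, -176.2]
force: [-6.4, -1.2, 9.3]
opening: 0.0535
gripper_force: 4.6
clock: 7.55
tool_pos: [0.5454, -0.0667, 0.204]
orientation: [-180.0, -0.2, -176.2]
force: [-6.1, -1.7, 9.0]
opening: 0.0532
gripper_force: 4.5
shift [-4.3  0.9 -0.5] turn [-0.04 -0.24  0.04] len 4 clock 7.55
[([0.625, -0.106, 0.039], 0.8), ([0.608, -0.103, 0.018], 0.75), ([0.469, -0.268, -0.002], 0.66)]
[([0.605, -0.102, 0.017], 0.91), ([0.47, -0.265, 0.003], 0.65)]
```

Now creep the last millimetres, watching the force.

```bash
python3 -m inch '[0.39,-1,0,0,0,0,0, 0.39,-2,0,0,0,0,0, 0.39,-3,0,0,0,0,0]'; python3 -m inch '[0.39,-0.7,0,0,0,0,0, 0.39,-1.4,0,0,0,0,0]'; python3 -m inch '[0.39,-0.7,0,0,0,0,0, 0.39,-1.4,0,0,0,0,0]'
```

```text
clock: 8.15
tool_pos: [0.5483, -0.0665, 0.204]
orientation: [-180.0, -0.2, -176.2]
force: [-7.0, -0.6, 9.8]
opening: 0.0534
gripper_force: 5.0
clock: 8.35
tool_pos: [0.5488, -0.0665, 0.2038]
orientation: [-180.0, -0.4, -176.2]
force: [-10.5, 0.1, 11.9]
opening: 0.0533
gripper_force: 6.5
clock: 8.55
tool_pos: [0.5493, -0.0665, 0.2036]
orientation: [-180.0, -0.5, -176.2]
force: [-14.4, 1.4, 13.6]
opening: 0.0533
gripper_force: 8.3
```

```bash
python3 -m inch '[0.39,-0.7,0,0,0,0,0, 0.39,-1.4,0,0,0,0,0, 0.39,-1.4,0,0,0,0,0]'
python3 - <<'E'
from h import *
to(*world(-14.5,43.5),26.5,-180+YAW)
a=ctrl.snapshot('scene');b=ctrl.snapshot('top')
for s in (a,b): print([(np.round(d['location'],3).tolist(),round(d['p'],2)) for k in('nose','drive') for d in ctrl.mark_of(s,k)][:3])
f=lambda s,r,c,sz:cv2.resize(cv2.cvtColor(s['frame'],cv2.COLOR_RGB2BGR)[r[0]:r[1],c[0]:c[1]],sz,interpolation=3)
cv2.imwrite('pics/c3.png',np.hstack([f(a,(130,230),(140,250),(400,364)),f(b,(120,220),(170,270),(380,380))[:364]]))
E
```

```text
clock: 8.85
tool_pos: [0.5498, -0.0666, 0.2034]
orientation: [-180.0, -0.6, -176.2]
force: [-16.3, 0.7, 16.4]
opening: 0.0534
gripper_force: 9.8
shift [ 0.1  1.  -1.1] turn [-0.04 -0.62 -0.05] len 1 clock 8.85
[([0.608, -0.191, 0.003], 0.17), ([0.61, -0.1, 0.018], 0.69), ([0.469, -0.268, 0.005], 0.69)]
[([0.628, -0.106, 0.043], 0.92), ([0.47, -0.268, -0.001], 0.63), ([0.611, -0.103, 0.021], 0.57)]
```

View pics/c3.png

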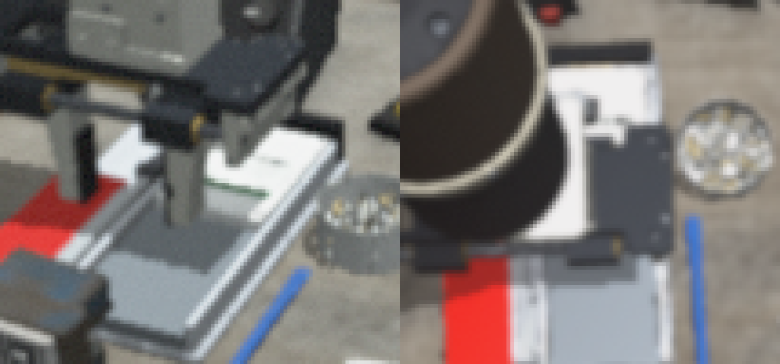

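```bash
python3 -m inch '[0.39,1.5,0,0,0,0,0, 0.39,3,0,0,0,0,0, 0.39,5,0,0,0,0,0, 0.39,6,0,0,0,0,0]'; python3 -m inch '[0.39,0,0,-3,0,0,0, 0.39,0,0,-7,0,0,0, 0.39,0,0,-11,0,0,0, 0.39,0,0,-16,0,0,0, 0.39,0,0,-22,0,0,0]'; python3 -m inch '[0.39,0,0,-20,0,0,0, 0.39,10,0,-50,0,0,0, 0.39,40,0,-80,0,0,0, 0.39,80,0,-100,0,0,0, 0.39,110,0,-110,0,0,0]'; python3 -c "
from h import *
to(500,-100,200,-176)"
```

```text
clock: 9.55
tool_pos: [0.5477, -0.0667, 0.2046]
orientation: [-180.0, -0.0, -176.2]
force: [-0.5, -4.0, 6.8]
opening: 0.0532
gripper_force: 5.2
clock: 10.05
tool_pos: [0.548, -0.0659, 0.2264]
orientation: [180.0, -0.0, -176.1]
force: [-0.6, 0.4, -0.9]
opening: 0.0535
gripper_force: 0.0
clock: 10.55
tool_pos: [0.4368, -0.0736, 0.338]
orientation: [180.0, 0.1, -176.1]
force: [0.2, 0.4, -0.1]
opening: 0.0537
gripper_force: 0.0
shift [-61.4 -30.5 -39.9] turn [ 0.03  0.13 -0.15] len 79 clock 10.55
```

```bash
python3 -m inch '[0.39,10,-45,-5,0,0,0, 0.39,20,-90,-10,0,0,0, 0.39,30,-135,-20,0,0,0, 0.39,40,-180,-30,0,0,0, 0.39,40,-220,-30,0,0,0]'
python3 - <<'E'
from h import *
a=ctrl.snapshot('scene');b=ctrl.snapshot('top')
for s in (a,b): print([(np.round(d['location'],3).tolist(),round(d['p'],2)) for k in('nose','drive','screw_tin','spudger') for d in ctrl.mark_of(s,k)])
rect(b,'drive',.031)
f=lambda s,r,c,sz:cv2.resize(cv2.cvtColor(s['frame'],cv2.COLOR_RGB2BGR)[r[0]:r[1],c[0]:c[1]],sz,interpolation=3)
cv2.imwrite('pics/c4.png',np.hstack([f(a,(130,230),(140,250),(400,364)),f(b,(120,220),(170,270),(380,380))[:364]]))
E
```

```text
clock: 11.05
tool_pos: [0.4122, -0.2976, 0.3683]
orientation: [-179.9, 0.2, -176.1]
force: [1.9, 1.3, 0.0]
opening: 0.0537
gripper_force: 0.0
[([0.626, -0.106, 0.037], 0.58), ([0.61, -0.1, 0.019], 0.97), ([0.469, -0.266, 0.002], 0.68), ([0.606, -0.192, -0.0], 0.76), ([0.486, -0.177, 0.002], 0.57)]
[]
```

View pics/c4.png

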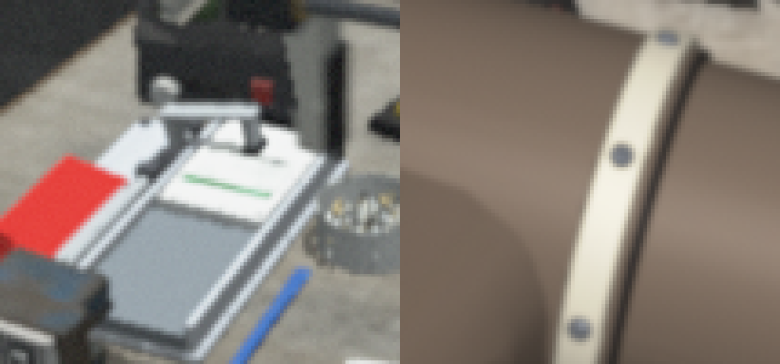

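```bash
python3 -m inch '[0.39,10,-45,0,0,0,0, 0.39,20,-90,0,0,0,0, 0.39,30,-135,0,0,0,0, 0.39,40,-180,0,0,0,0, 0.39,50,-220,0,0,0,0]'
python3 - <<'E'
from h import *
b=ctrl.snapshot('top')
print([(k,np.round(d['location'],3).tolist(),round(d['p'],2)) for k in('nose','drive','screw_tin','spudger','bit_box','pad') for d in ctrl.mark_of(b,k)])
rect(b,'drive',.031)
im=cv2.resize(cv2.cvtColor(b['frame'],cv2.COLOR_RGB2BGR)[120:220,170:270],(580,580),interpolation=3)
for cx,cy,z in [(-5,35,31),(-5,-35,31),(95,-35,31),(95,35,38)]:
    x,y=world(cx,cy);u,v=proj(b,[x/1e3,y/1e3,z/1e3]);cv2.circle(im,(int((u-169.5)*5.8),int((v-119.5)*5.8)),2,(255,0,255),-1)
cv2.imwrite('pics/c5.png',im)
E
```

```text
clock: 12.1
tool_pos: [0.378, -0.5201, 0.3661]
orientation: [-180.0, 0.0, -176.1]
force: [1.4, 0.1, 0.1]
opening: 0.0533
gripper_force: 0.0
[('nose', [0.626, -0.107, 0.036], 0.94), ('drive', [0.468, -0.271, -0.003], 0.88), ('drive', [0.609, -0.103, 0.02], 0.61), ('screw_tin', [0.606, -0.193, -0.001], 0.57), ('screw_tin', [0.566, -0.109, 0.018], 0.4), ('spudger', [0.491, -0.184, -0.002], 0.52), ('bit_box', [0.491, -0.181, -0.003], 0.44), ('pad', [0.514, -0.028, 0.032], 0.74)]
drive p 0.92 c 612.2 -106.4 size 102.3 73.9 ang 3.63 corners [[559.0, -73.0], [563.0, -147.0], [666.0, -140.0], [661.0, -66.0]]
drive p 0.61 c 469.0 -265.2 size 66.7 47.3 ang 17.08 corners [[430.0, -252.0], [444.0, -298.0], [508.0, -278.0], [494.0, -233.0]]
drive p 0.23 c 551.2 -44.5 size 87.2 204.2 ang 76.02 corners [[442.0, -62.0], [640.0, -111.0], [661.0, -27.0], [463.0, 23.0]]
```

View pics/c5.png

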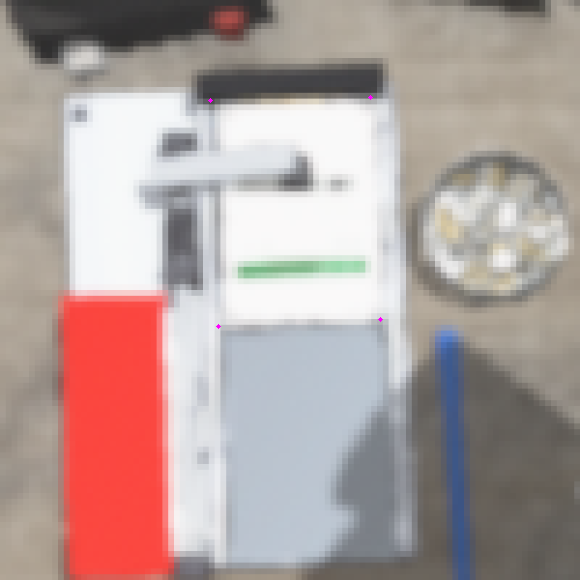

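The drive's near edge is at row 323, on the predicted home line. Its far end meets the black block at row 100. The nose rests on the label, the pad is back up, and the tin and spudger have not moved.

```bash
python3 -c "
from plant import ctrl
print(ctrl.close_job())"
```

```text
the job is handed in; nothing more can be done
None
```

The job is handed in: the larger drive is home against the connector block with the clip closed on it, the arm is clear, and the tin and spudger beside the cradle are where they were, all at about 12 s of the 48 s allowed.

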